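# Unscrew the brush-wash canister and lay its cap in the tray

## Robot

A 7-joint arm with a two-finger parallel gripper is mounted at the origin on the work surface. World frame = base frame: x ahead of the robot, y to its left, z up, the work surface at z = 0. Lengths are in m, angles in rad, forces in N, time in s.
With the tool pointing down it reaches from about 0.4 to 0.75 m from the base axis. Payload 19.5 kg.
Tool frame: the origin (TCP) lies on the mounting face of the last link; the fingertips stand 173 mm ahead of it and the grasp point (between the pads) lies 155 mm ahead of it; x points along the fingers, z is the direction in which the jaws open and shut, and the axes are right-handed (so a half turn about x gives the same grasp; the last joint's range is limited). The gripper opens to 85 mm and grips with 20 to 120 N. Pads are 22 mm wide; open, the fingers measure 114 mm over their backs; the gripper's body (76 mm by 85 mm) begins 54 mm behind the grasp point. The pads swing forward as they close: fully open they stand 13 mm farther back than shut.
Start: joints at [1.177, 0.707, -0.028, 1.485, 0.022, 0.951, -0.075], TCP at [0.198, -0.54, 0.405] pointing down, gripper open.
Joint ranges: [-2.71, 2.71], [-0.32, 2.16], [-1.57, 1.52], [0, 2.45], [-1.46, 4.6], [0, 2.02], [-2.83, 2.83]. Speed limits (rad/s): [1.89, 1.89, 2.57, 2.57, 3.01, 3.01, 3.01].

## Interface

Orientations are given as a rotation vector (axis times angle).
In Python, from cell import ctrl gives the robot as it stands. The module is installed in compiled form; this text tells all that it offers.
- The arm moves only by the shell command python3 -m creep 'ROWS' [OPENING] [FORCE]. ROWS is JSON, a list of rows, each a list of 6 numbers: the shift along the tool's x, y, z in m, then the turn, a rotation vector about the tool's x, y, z in rad. In form: [[tx, ty, tz, wx, wy, wz], ...]. A call has 1 to 12 rows; each row shifts and turns the commanded pose from where the row before left it, along the tool's axes as they then stand; what a row does not reach is not made up. A row lasts 1/10 s, in which the tool goes at most 50 mm and 8.59 degrees, less where a joint would pass 70% of its speed; a pose out of reach is approached as far as the arm can. A call is refused whole if a number of a shift passes 0.05 or a number of a turn 0.15, either way. A call with a gripper value outside its range is refused whole. OPENING is the closure, from -1 (fully open) to 1 (shut), set as the call begins (- or left out, the last holds). The fingers move at their own pace and stop on an object; FORCE is the grip in N (left out, the last holds). Time passes only in rows, so rows that do not move let the fingers close. It gives the time, the measured TCP pose, the force and the opening at its end, in the units of the state.
- ctrl.get_obs(): the state, without advancing time (a new reading comes with each control period).
- ctrl.get_image(name): name is "side" or "top"; returns a dict with "pixels" (384x512x3 uint8, red, green, blue), "fx", "fy", "cx", "cy" (pixels), "R" (3x3) and "t" (3): a world point X has camera coordinates R X + t. Camera axes: x right, y down, z forward; pixel columns grow to the right and rows downward; lengths in m; the calibration is good to about 2 mm. A picture is of the moment at which its call begins. There is no depth.
- ctrl.job_done(): hands the job in, once; it reports no verdict.
The state is a dict: "time": time; "q": joint angles; "joint_velocities": joint speeds; "joint_torque": joint torques, N m; "tool_pos": TCP position; "tcp_rot": TCP orientation; "ft_force": force on the tool from outside, world axes, zero at the start; "ft_torque": the same for the moment, N m; "grip_width": opening from 0.0 (shut) to 1.0 (fully open).
Only numpy, scipy, OpenCV 4.12 (cv2) and the standard library are available. Lean on these libraries where they do the work, as an engineer would, in place of code of your own. Each camera call takes 0.05 s, during which the arm holds its last target.

## Task

Open the brush-wash canister bolted to the lacquer bench: unscrew its screw cap anticlockwise until it comes free of the thread (do not wrench it off), keep hold of it as it frees and lift it off. Then set it down gently, skirt down, flat on the floor of the shallow square wooden tray and let go; the cap must not touch the bench or be dropped, and the things around must stay standing where they are.

Things in the scene. Friction and masses are not known exactly. Their poses are not given: they have to be found in the camera images.
- canister: Squat steel canister bolted to the bench (fixed, upright): base plate 120 x 120 x 8 mm, round body 100 mm across with two dark hoops, flat shoulder 70 mm above the bench, and a 50 mm wide neck from the shoulder up to 110 mm, hidden under the cap, with a coarse right-handed thread. Origin: centre of the underside, on the neck's axis; z up.
- cap: Grey plastic screw cap with dark ribs, 82 mm tall, about 160 g, upright on the canister's neck. Below: hollow skirt 76 mm across, 46 mm tall; above: round boss 44 mm across, 36 mm tall, to grip from any direction. A black bar across its top shows its angle. Origin: centre of the skirt's lower rim, at the start on the shoulder 70 mm above the bench; z up, yaw grows anticlockwise.
- cap_grip (a point): On the cap's axis at mid grip, 70 mm above the cap's origin (24 mm above the skirt's top, 12 mm below the boss's top). The cap unscrews anticlockwise seen from above.
- neck_top (a point): Centre of the neck's upper end, 110 mm above the bench. Thread: the cap turns easily, rises 27 mm per full turn (4.3 mm per rad), has about 1 mm of play up or down and stays where it is left. It leaves the thread after about 5.3 rad (0.85 turn), risen about 22 mm; turning on does no harm. Then it lifts straight up; its rim clears the neck 40 mm above its start.
- tray: Shallow square tray of pale wood, fixed to the bench: 160 x 160 mm outside, 144 x 144 mm inside, walls 20 mm high, floor 8 mm above its origin. Origin: centre of the underside; x and y along its sides. Empty.
- bowl: Dark wooden bowl, 116 mm across, 62 mm tall, loose; a bystander beyond the work. Origin: centre of the underside.
- small_jar: Small closed steel jar, 56 mm across, 85 mm tall, loose; a bystander beyond the work. Origin: centre of the underside.
- block: Pale turned wooden disc, 80 mm across, 45 mm tall, loose; a bystander beyond the work. Origin: centre of the underside.
- brush_cup: White cup, 72 mm across, 95 mm tall, loose; a bystander at the left side. Origin: centre of the underside.
- second_bowl: Wooden bowl, 110 mm across, 58 mm tall, loose; a bystander at the right side. Origin: centre of the underside.
- spatula: Spatula, 170 mm long, lying flat on the bench between canister and tray; a bystander. Origin: underside, about mid length.
- brush: Brush, 190 mm long, lying flat on the bench at the far right; a bystander. Origin: underside, about mid length.

How it is judged:
By the outcome, as a careful person would: the job done as asked, in the order asked, and still so for the second after the job is handed in, with the robot touching nothing.
It also fails if it takes over 67 s, if anything falls off the work surface, if the arm or the gripper's body presses on something with over 40 N, if the wrist force passes 120 N, or if a joint passes its speed limit or range.

## Working session

There is one attempt and no reset: what is moved stays moved. The work goes in short steps, Python scripts to look and compute and a shell command to move; the robot and the scene stay as the last step left them, time stands still between calls to the robot, and variables do not carry over. Pictures are saved under pics/ and viewed, and the job is handed in when it is done.

```bash
mkdir -p pics; ls; python3 - <<'E'
from cell import ctrl
import cv2,json
o=ctrl.get_obs(); print(o)
for n in("side","top"):
    im=ctrl.get_image(n); print(n,im["fx"],im["fy"],im["cx"],im["cy"],im["R"],im["t"])
    cv2.imwrite(f"pics/{n}0.png",cv2.cvtColor(im["pixels"],cv2.COLOR_RGB2BGR))
E
```

```text
pics
{'time': 0.0, 'q': array([ 1.17730137,  0.7071296 , -0.02761088,  1.48498665,  0.02202618,
        0.9509104 , -0.07551302]), 'joint_velocities': array([ 0.00040438,  0.00083441, -0.00153997, -0.00177494,  0.00062796,
       -0.00027992, -0.00064672]), 'joint_torque': array([ 2.27609315e-03, -8.83208656e+01,  1.23488400e+00, -2.36167055e+01,
        1.68417877e-02,  6.62095437e-03, -7.93469712e-05]), 'tool_pos': array([ 0.19811164, -0.53971961,  0.40421505]), 'tcp_rot': array([ 0.94689277,  1.35632435, -0.94590856]), 'ft_force': array([ 0.08165299, -0.14941142, -0.03482314]), 'ft_torque': array([-0.0163878 , -0.02228524,  0.01357116]), 'grip_width': 1.0036595378580522}
side 437.512100651488 437.512100651488 259.4389519401943 187.97313689027877 [[-0.92692333 -0.37524253 -0.00248713]
 [-0.23386211  0.58284369 -0.77820418]
 [ 0.29346491 -0.72075397 -0.62800642]] [0.59056765 0.22673074 1.48870249]
top 416.1759320041442 416.1759320041442 257.11926850022166 190.35958633128314 [[ 0.01696892 -0.99981535  0.00901732]
 [-0.98737784 -0.01817684 -0.15733593]
 [ 0.15747078 -0.00623368 -0.98750397]] [-0.01973185  0.63050023  1.23372358]
```

View pics/side0.png

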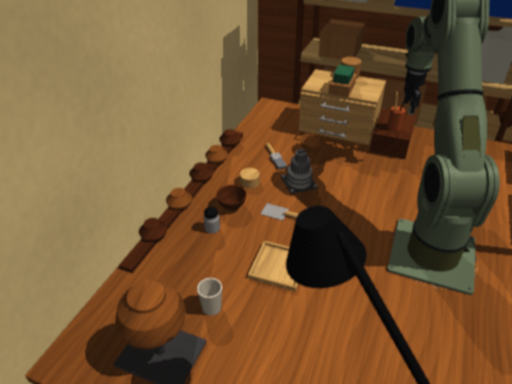

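View pics/top0.png

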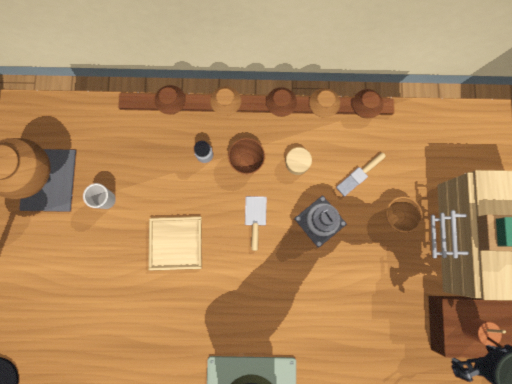

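The side view shows the canister at about (299,172). The tray is at about (275,266), partly hidden by a black lamp. In the top view the cap is at (322,217) and the tray at (175,243). I'll enlarge both.

```bash
python3 - <<'E'
import cv2,numpy as np
t=cv2.imread("pics/top0.png");s=cv2.imread("pics/side0.png")
def crop(im,x,y,w,h,f): return cv2.resize(im[y:y+h,x:x+w],None,fx=f,fy=f,interpolation=cv2.INTER_CUBIC)
a=crop(t,290,185,64,64,6);b=crop(t,143,208,64,64,6)
c=crop(s,267,135,64,64,6)
cv2.imwrite("pics/c1.png",np.hstack([a,b]));cv2.imwrite("pics/c2.png",c)
E
```

```text
(no output)
```

View pics/c1.png

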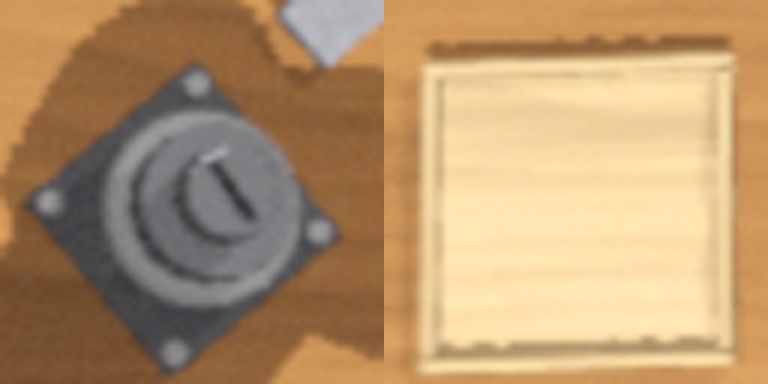

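View pics/c2.png

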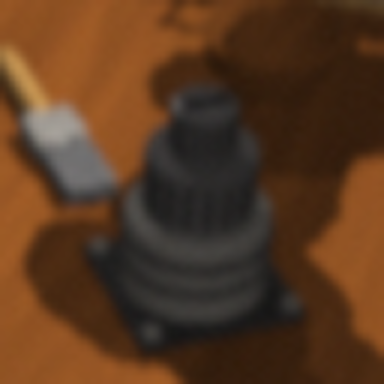

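```bash
cat > h.py <<'E'
import numpy as np,cv2
from cell import ctrl
from scipy.spatial.transform import Rotation as Rn
cams={}
C={'side':(437.5121,259.43895,187.97314,[[-0.92692333,-0.37524253,-0.00248713],[-0.23386211,0.58284369,-0.77820418],[0.29346491,-0.72075397,-0.62800642]],[0.59056765,0.22673074,1.48870249]),
'top':(416.17593,257.11927,190.35959,[[0.01696892,-0.99981535,0.00901732],[-0.98737784,-0.01817684,-0.15733593],[0.15747078,-0.00623368,-0.98750397]],[-0.01973185,0.63050023,1.23372358])}
def back(n,u,v,z):
    f,cx,cy,R,t=C[n];R=np.array(R);t=np.array(t)
    d=R.T@np.array([(u-cx)/f,(v-cy)/f,1]);o=-R.T@t
    return (o+d*(z-o[2])/d[2]).round(4)
def proj(n,X):
    f,cx,cy,R,t=C[n];p=np.array(R)@np.array(X)+np.array(t)
    return np.array([f*p[0]/p[2]+cx,f*p[1]/p[2]+cy])
E
python3 - <<'E'
from h import *
un=lambda p,x,y:((p[0]+.5)/6-.5+x,(p[1]+.5)/6-.5+y)
P=[back('top',*un(p,290,185),.008) for p in[(195,62),(340,236),(172,372),(26,203)]]
print(P,np.mean(P,0))
print('body shoulder',back('top',*un((202,208),290,185),.07))
print('boss',back('top',*un((221,194),290,185),.152))
print('side boss',back('side',*un((206,104),267,135),.152))
P=[back('side',*un(p,267,135),.008) for p in[(88,247),(150,352),(304,314)]];print(P,(P[0]+P[2])/2)
P=[back('top',*un((p[0]-384,p[1]),143,208),.02) for p in[(423,65),(735,55),(735,362),(418,370)]]
print(P,np.mean(P,0))
o=ctrl.get_obs();print(Rn.from_rotvec(o['tcp_rot']).as_matrix().round(3))
E
```

```text
[array([ 0.6266, -0.216 ,  0.008 ]), array([ 0.5355, -0.2916,  0.008 ]), array([ 0.4631, -0.2028,  0.008 ]), array([ 0.5499, -0.1265,  0.008 ])] [ 0.543775 -0.209225  0.008   ]
body shoulder [ 0.5433 -0.2088  0.07  ]
boss [ 0.5425 -0.2041  0.152 ]
side boss [ 0.5466 -0.2076  0.152 ]
[array([ 0.626 , -0.2145,  0.008 ]), array([ 0.5492, -0.1221,  0.008 ]), array([ 0.4661, -0.1986,  0.008 ])] [ 0.54605 -0.20655  0.008  ]
[array([0.5408, 0.3264, 0.02  ]), array([0.5489, 0.1647, 0.02  ]), array([0.3919, 0.1588, 0.02  ]), array([0.3852, 0.32  , 0.02  ])] [0.4667   0.242475 0.02    ]
[[-0.     0.939  0.345]
 [ 0.001  0.345 -0.939]
 [-1.     0.    -0.001]]
```

```bash
python3 - <<'E'
from h import *
for z in(0,.2,.4,.5,.6,.7,.8): print(z,back('side',325,265,z),back('top',4,372,z),'shadowside', back('top',475,200,z),back('top',429,297,z))
im=ctrl.get_image('top')['pixels'][:,:,::-1]
cv2.imwrite('pics/c3.png',cv2.resize(im[160:384,392:512],None,fx=2.6,fy=2.6,interpolation=cv2.INTER_CUBIC))
E
```

```text
0 [0.3284 0.182  0.    ] [0.0764 0.7366 0.    ] shadowside [ 0.6203 -0.7087  0.    ] [ 0.3147 -0.5459  0.    ]
0.2 [0.2988 0.3582 0.2   ] [0.1298 0.6247 0.2   ] shadowside [ 0.5912 -0.6012  0.2   ] [ 0.332  -0.4631  0.2   ]
0.4 [0.2692 0.5344 0.4   ] [0.1833 0.5128 0.4   ] shadowside [ 0.5621 -0.4937  0.4   ] [ 0.3493 -0.3804  0.4   ]
0.5 [0.2543 0.6225 0.5   ] [0.21   0.4569 0.5   ] shadowside [ 0.5475 -0.44    0.5   ] [ 0.3579 -0.339   0.5   ]
0.6 [0.2395 0.7106 0.6   ] [0.2368 0.4009 0.6   ] shadowside [ 0.533  -0.3862  0.6   ] [ 0.3666 -0.2976  0.6   ]
0.7 [0.2247 0.7987 0.7   ] [0.2635 0.345  0.7   ] shadowside [ 0.5184 -0.3325  0.7   ] [ 0.3752 -0.2562  0.7   ]
0.8 [0.2099 0.8868 0.8   ] [0.2902 0.289  0.8   ] shadowside [ 0.5039 -0.2788  0.8   ] [ 0.3839 -0.2148  0.8   ]
```

View pics/c3.png

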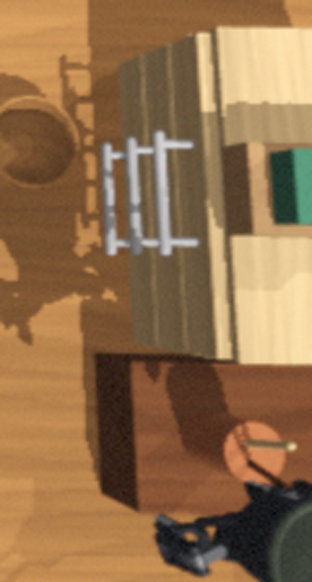

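The cap axis is at about (0.544, -0.208) and the tray centre at about (0.467, 0.2425). The box beside the gripper is low. I'll lift a little, then cross over to the canister.

```bash
python3 -m creep '[[-0.04,0,0,0,0,0],[0,0.037,-0.016,0,0,0],[0,0.04,-0.018,0,0,0],[0,0.04,-0.018,0,0,0],[0,0.04,-0.018,0,0,0],[0,0.04,-0.018,0,0,0],[0,0.04,-0.018,0,0,0],[0,0.04,-0.018,0,0,0],[0,0.04,-0.018,0,0,0],[0,0.04,-0.018,0,0,0],[0,0.04,-0.018,0,0,0],[0,0.03,-0.014,0,0,0]]'; python3 -m creep '[[0,0.01,0,0.1,0,0],[0,0,0,0.14,0,0],[0,0,0,0.14,0,0],[0,0,0,0.14,0,0],[0,0,0,0,0,0],[0,0,0,0,0,0]]' -1 60
cat > st.py <<'E'
from h import *
import sys
o=ctrl.get_obs();M=Rn.from_rotvec(o['tcp_rot']).as_matrix()
T=np.array([float(a) for a in sys.argv[1:4]]) 
print(o['time'],'pos',o['tool_pos'].round(4),'q',o['q'].round(3),'F',o['ft_force'].round(1),'w',round(o['grip_width'],3))
print('x',M[:,0].round(4),'jaw yaw',np.arctan2(M[1,2],M[0,2]).round(4))
print('delta tool',(M.T@(T-o['tool_pos'])).round(4))
# turn to make x exactly down
c=np.cross(M[:,0],[0,0,-1]);print('tilt fix tool',(M.T@c).round(4))
E
python3 st.py .5442 -.208 .295
```

```text
time: 1.35
tool_pos: [0.5344, -0.21, 0.4445]
tcp_rot: [0.945, 1.356, -0.944]
ft_force: [-0.3, 0.6, 0.1]
grip_width: 0.998
time: 1.95
tool_pos: [0.5423, -0.2088, 0.4446]
tcp_rot: [1.329, 1.128, -1.329]
ft_force: [0.2, 0.4, 0.4]
grip_width: 0.997
1.95 pos [ 0.5423 -0.2088  0.4446] q [ 0.228  0.683  0.173  1.399 -0.124  1.071 -1.312] F [0.2 0.4 0.4] w 0.997
x [-4.e-04  0.e+00 -1.e+00] jaw yaw -1.7345
delta tool [ 0.1496  0.0018 -0.0011]
tilt fix tool [0.     0.     0.0004]
```

```bash
python3 -m creep '[[0.03,0.002,-0.001,0,0,0],[0.03,0,0,0,0,0],[0.03,0,0,0,0,0],[0.015,0,0,0,0,0],[0,0,0,0,0,0],[0,0,0,0,0,0]]'
cat > look.py <<'E'
from h import *
import sys
# look.py tag X Y Z : crops both cams around world point
tag=sys.argv[1];X=[float(a) for a in sys.argv[2:5]];L=[]
for n in('side','top'):
    im=ctrl.get_image(n)['pixels'][:,:,::-1]
    u,v=proj(n,X).astype(int);x=int(np.clip(u-40,0,432));y=int(np.clip(v-45,0,294))
    print(n,'crop origin',x,y)
    L.append(cv2.resize(im[y:y+90,x:x+80],None,fx=5,fy=5,interpolation=cv2.INTER_CUBIC))
cv2.imwrite(f'pics/{tag}.png',np.hstack(L))
E
python3 look.py g1 .544 -.208 .15; python3 st.py .5442 -.208 .298
```

```text
time: 2.55
tool_pos: [0.5445, -0.2085, 0.3403]
tcp_rot: [1.331, 1.126, -1.33]
ft_force: [-0.4, -0.3, 0.2]
grip_width: 1.002
side crop origin 261 107
top crop origin 287 171
2.65 pos [ 0.5445 -0.2084  0.3408] q [ 0.238  0.804  0.147  1.54  -0.147  0.807 -1.295] F [ 0.3 -0.2  1. ] w 1.002
x [ 1.4e-03 -3.0e-04 -1.0e+00] jaw yaw -1.7378
delta tool [ 0.0428 -0.0004 -0.0004]
tilt fix tool [-0.      0.     -0.0015]
```

View pics/g1.png

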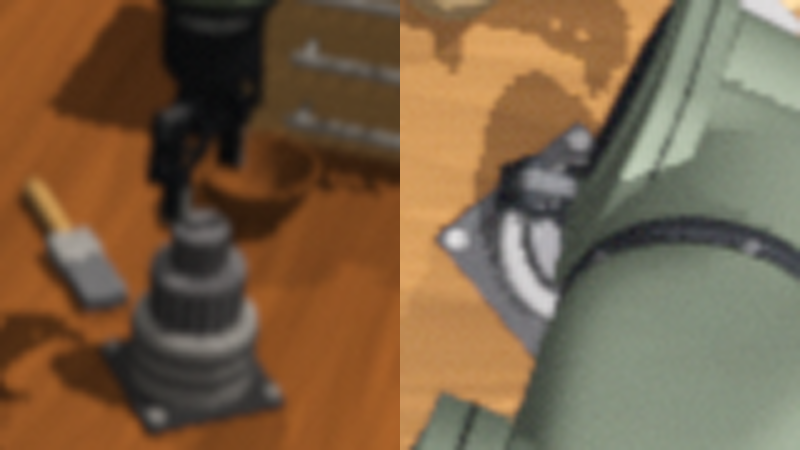

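```bash
python3 - <<'E'
from h import *
for z in(.155,.168,.181): 
  for r in (.045,.055): print(z,r,(proj('side',[.5445+r*.166,-.2085+r*.986,z])-[261,107])*5)
print((proj('side',[.5442,-.208,.152])-[261,107])*5)
E
```

```text
0.155 0.045 [175.58190634 249.6126583 ]
0.155 0.055 [169.42836349 256.03576853]
0.168 0.045 [176.43942164 235.54677708]
0.168 0.055 [170.25898348 241.94534084]
0.181 0.045 [177.30539554 221.34214878]
0.181 0.055 [171.09782968 227.7153659 ]
[202.62865692 224.94550424]
```

```bash
python3 -m creep '[[0.025,0,0,0,0,0],[0.02,0,0,0,0,0],[0.004,0,0,0,0,0],[0,0,0,0,0,0],[0,0,0,0,0,0]]'; python3 look.py g2 .544 -.208 .15; python3 st.py .5442 -.208 .291
```

```text
time: 3.15
tool_pos: [0.5446, -0.2084, 0.2919]
tcp_rot: [1.332, 1.124, -1.331]
ft_force: [0.5, -0.3, 0.0]
grip_width: 1.001
side crop origin 261 107
top crop origin 287 171
3.25 pos [ 0.5445 -0.2084  0.2918] q [ 0.245  0.872  0.132  1.585 -0.158  0.693 -1.286] F [ 0.7 -0.5  0.3] w 1.0
x [ 1.5e-03 -4.0e-04 -1.0e+00] jaw yaw -1.7389
delta tool [ 0.0008 -0.0004 -0.0003]
tilt fix tool [ 0.      0.0002 -0.0015]
```

View pics/g2.png

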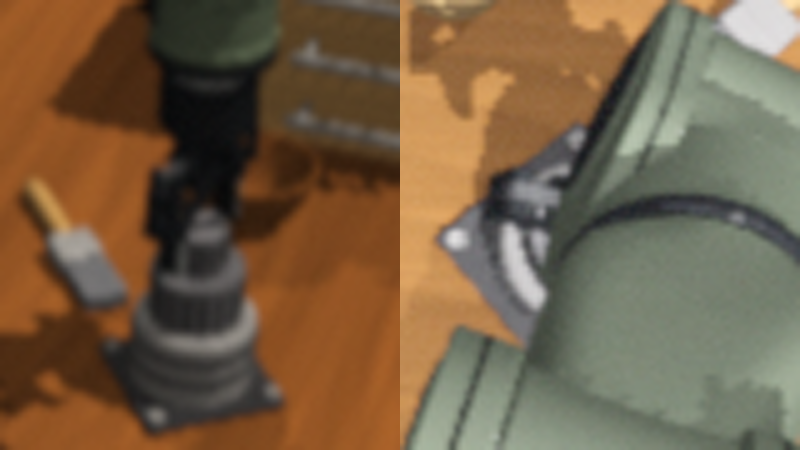

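The fingers straddle the boss at about (207,240) in the crop, with the tips above the skirt. I'll close the gripper.

```bash
python3 -m creep '[[0,0,0,0,0,0],[0,0,0,0,0,0],[0,0,0,0,0,0],[0,0,0,0,0,0],[0,0,0,0,0,0],[0,0,0,0,0,0],[0,0,0,0,0,0],[0,0,0,0,0,0]]' 1 50; python3 st.py .5442 -.208 .291
```

```text
time: 4.05
tool_pos: [0.5444, -0.2083, 0.291]
tcp_rot: [1.332, 1.125, -1.332]
ft_force: [-1.7, -0.3, 5.2]
grip_width: 0.5
4.05 pos [ 0.5444 -0.2083  0.291 ] q [ 0.245  0.873  0.132  1.586 -0.158  0.693 -1.286] F [-1.7 -0.3  5.2] w 0.5
x [ 3.e-04  0.e+00 -1.e+00] jaw yaw -1.739
delta tool [ 0.     -0.0002 -0.0003]
tilt fix tool [ 0.     -0.0001 -0.0003]
```

```bash
python3 -m creep '[[-0.0006,0,0,-0.14,0,0],[-0.0006,0,0,-0.14,0,0],[-0.0006,0,0,-0.14,0,0],[-0.0006,0,0,-0.14,0,0],[-0.0006,0,0,-0.14,0,0],[-0.0006,0,0,-0.14,0,0]]'; python3 st.py .5442 -.208 .2946;python3 look.py g3 .544 -.208 .15
```

```text
time: 4.65
tool_pos: [0.5443, -0.2083, 0.2943]
tcp_rot: [0.697, 1.456, -0.697]
ft_force: [0.3, 0.5, -1.9]
grip_width: 0.497
4.65 pos [ 0.5443 -0.2083  0.2943] q [ 0.363  0.862 -0.105  1.579  0.123  0.707 -0.693] F [ 0.3  0.5 -1.9] w 0.497
x [-2.e-04 -0.e+00 -1.e+00] jaw yaw -0.8934
delta tool [-0.0003  0.0001 -0.0003]
tilt fix tool [-0.     -0.0001  0.0002]
side crop origin 261 107
top crop origin 287 171
```

View pics/g3.png

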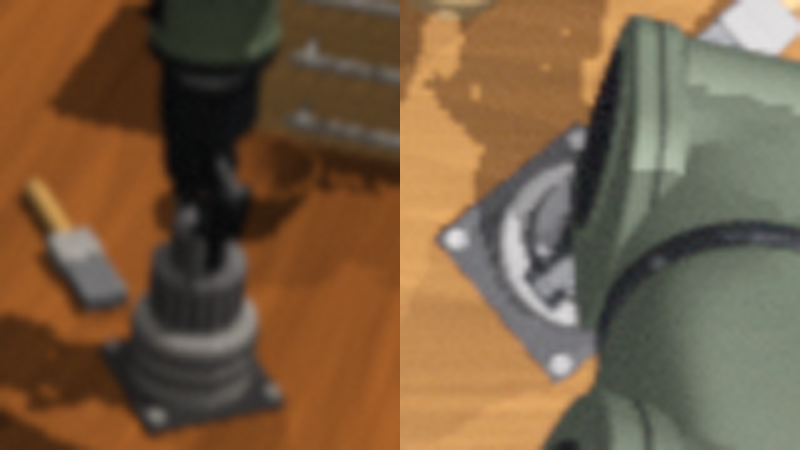

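```bash
python3 -m creep '[[-0.0006,0,0,-0.14,0,0],[-0.0006,0,0,-0.14,0,0],[-0.0006,0,0,-0.14,0,0],[-0.0006,0,0,-0.14,0,0],[-0.0006,0,0,-0.14,0,0],[-0.0006,0,0,-0.14,0,0],[-0.0006,0,0,-0.14,0,0],[-0.0006,0,0,-0.14,0,0],[-0.0006,0,0,-0.14,0,0],[-0.0006,0,0,-0.14,0,0],[-0.0006,0,0,-0.14,0,0],[-0.0006,0,0,-0.14,0,0]]'; python3 st.py .5442 -.2083 .3018
```

```text
time: 5.95
tool_pos: [0.5443, -0.2083, 0.3013]
tcp_rot: [-0.611, 1.484, 0.612]
ft_force: [-0.2, 0.5, -1.9]
grip_width: 0.503
5.95 pos [ 0.5443 -0.2083  0.3013] q [ 0.591  0.903 -0.579  1.565  0.603  0.859  0.565] F [-0.2  0.5 -1.9] w 0.503
x [-1.e-03  3.e-04 -1.e+00] jaw yaw 0.7819
delta tool [-0.0005  0.     -0.    ]
tilt fix tool [-0.     -0.0005 -0.0009]
```

Turned 2.5 rad with low forces. Next I'll release, swing back 2.52 rad with the jaws open, and regrip for the last stroke.

```bash
python3 -m creep '[[0,0,0,0,0,0],[0,0,0,0,0,0],[0,0,0,0,0,0],[0,0,0,0,0,0],[0,0,0,0,0,0],[0,0,0,0,0,0]]' -1; python3 st.py .5442 -.2083 .3018
```

```text
time: 6.55
tool_pos: [0.5444, -0.2082, 0.3015]
tcp_rot: [-0.61, 1.483, 0.61]
ft_force: [0.3, -0.7, 0.1]
grip_width: 1.002
6.55 pos [ 0.5444 -0.2082  0.3015] q [ 0.591  0.902 -0.579  1.565  0.603  0.859  0.564] F [ 0.3 -0.7  0.1] w 1.002
x [-1.e-04  0.e+00 -1.e+00] jaw yaw 0.7802
delta tool [-0.0003  0.0001 -0.0002]
tilt fix tool [-0.     -0.     -0.0001]
```

```bash
python3 -m creep '[[0,0,0,0.1,0,0],[0,0,0,0.14,0,0],[0,0,0,0.14,0,0],[0,0,0,0.14,0,0],[0,0,0,0.14,0,0],[0,0,0,0.14,0,0],[0,0,0,0.14,0,0],[0,0,0,0.14,0,0],[0,0,0,0.14,0,0],[0,0,0,0.14,0,0],[0,0,0,0.14,0,0],[0,0,0,0.14,0,0]]';python3 -m creep '[[0,0,0,0.14,0,0],[0,0,0,0.14,0,0],[0,0,0,0.14,0,0],[0,0,0,0.14,0,0],[0,0,0,0.14,0,0],[0,0,0,0.14,0,0],[0,0,0,0.04,0,0],[0,0,0,0,0,0],[0,0,0,0,0,0]]'; python3 st.py .5442 -.2083 .3018;python3 look.py g4 .544 -.208 .15
```

```text
time: 7.75
tool_pos: [0.5444, -0.2082, 0.3016]
tcp_rot: [0.676, 1.463, -0.676]
ft_force: [-0.2, 0.1, -0.3]
grip_width: 0.998
time: 8.65
tool_pos: [0.5444, -0.2083, 0.3015]
tcp_rot: [1.33, 1.127, -1.33]
ft_force: [0.4, -0.5, 0.4]
grip_width: 1.0
8.65 pos [ 0.5444 -0.2083  0.3015] q [ 0.25   0.857  0.123  1.577 -0.142  0.716 -1.298] F [ 0.4 -0.5  0.4] w 1.0
x [-1.e-04  2.e-04 -1.e+00] jaw yaw -1.7358
delta tool [-0.0003 -0.0001  0.0001]
tilt fix tool [ 0.     -0.0001  0.0001]
side crop origin 261 107
top crop origin 287 171
```

View pics/g4.png

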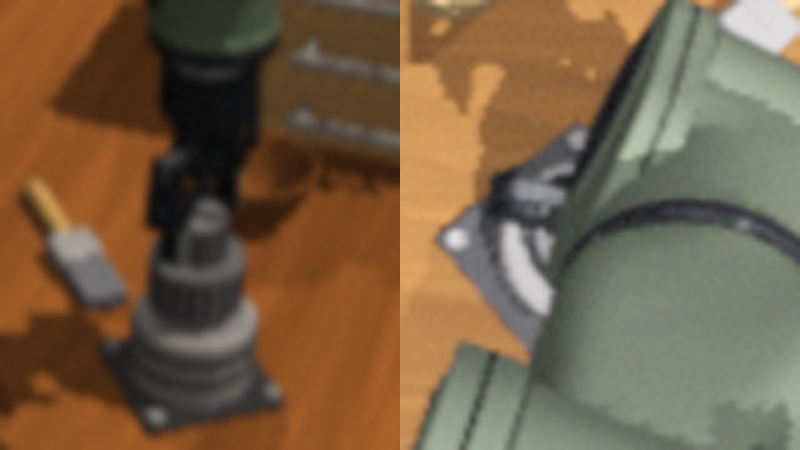

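The cap has risen: the boss top moved up by about 8 crop pixels, to (207,207), and it stayed there on release. I'll regrip and run the second stroke.

```bash
python3 -m creep '[[0,0,0,0,0,0],[0,0,0,0,0,0],[0,0,0,0,0,0],[0,0,0,0,0,0],[0,0,0,0,0,0],[0,0,0,0,0,0],[0,0,0,0,0,0],[0,0,0,0,0,0]]' 1 50; python3 -m creep '[[-0.0006,0,0,-0.14,0,0],[-0.0006,0,0,-0.14,0,0],[-0.0006,0,0,-0.14,0,0],[-0.0006,0,0,-0.14,0,0],[-0.0006,0,0,-0.14,0,0],[-0.0006,0,0,-0.14,0,0],[-0.0006,0,0,-0.14,0,0],[-0.0006,0,0,-0.14,0,0],[-0.0006,0,0,-0.14,0,0],[-0.0006,0,0,-0.14,0,0],[-0.0006,0,0,-0.14,0,0],[-0.0006,0,0,-0.14,0,0]]'; python3 st.py .5442 -.2083 .309
```

```text
time: 9.55
tool_pos: [0.5444, -0.2082, 0.3016]
tcp_rot: [1.332, 1.125, -1.332]
ft_force: [-0.3, 2.2, 4.8]
grip_width: 0.502
time: 10.75
tool_pos: [0.5442, -0.2083, 0.3088]
tcp_rot: [0.042, 1.571, -0.042]
ft_force: [-3.1, 2.2, 5.7]
grip_width: 0.5
10.75 pos [ 0.5442 -0.2083  0.3088] q [ 0.488  0.857 -0.358  1.563  0.381  0.792 -0.081] F [-3.1  2.2  5.7] w 0.5
x [-6.e-04  1.e-04 -1.e+00] jaw yaw -0.0537
delta tool [-0.0002  0.      0.    ]
tilt fix tool [ 0.     -0.0006 -0.    ]
```

```bash
python3 -m creep '[[-0.0006,0,0,-0.14,0,0],[-0.0006,0,0,-0.14,0,0],[-0.0007,0,0,-0.14,0,0],[-0.0007,0,0,-0.14,0,0],[-0.0006,0,0,-0.14,0,0],[-0.0006,0,0,-0.14,0,0],[-0.0006,0,0,-0.14,0,0],[-0.0006,0,0,-0.14,0,0]]';  python3 st.py .5442 -.2083 .3138;  python3 -m creep '[[-0.0003,0,0,-0.14,0,0],[-0.0003,0,0,-0.14,0,0],[-0.0003,0,0,-0.14,0,0],[0,0,0,-0.14,0,0],[0,0,0,0,0,0],[0,0,0,0,0,0]]'; python3 st.py .5442 -.2083 .315;python3 look.py g5 .544 -.208 .15
```

```text
time: 11.55
tool_pos: [0.5441, -0.2086, 0.3136]
tcp_rot: [-0.83, 1.408, 0.83]
ft_force: [-2.3, -0.3, 5.0]
grip_width: 0.502
11.55 pos [ 0.5441 -0.2086  0.3136] q [ 0.631  0.904 -0.67   1.553  0.66   0.922  0.803] F [-2.3 -0.3  5. ] w 0.502
x [-9.e-04 -4.e-04 -1.e+00] jaw yaw 1.066
delta tool [-0.0002  0.0001  0.0004]
tilt fix tool [ 0.     -0.0008 -0.0005]
time: 12.15
tool_pos: [0.5446, -0.2088, 0.3157]
tcp_rot: [-1.248, 1.185, 1.244]
ft_force: [-0.8, -2.1, 20.6]
grip_width: 0.499
12.15 pos [ 0.5446 -0.2088  0.3157] q [ 0.69   0.938 -0.813  1.549  0.773  0.997  1.267] F [-0.8 -2.1 20.6] w 0.499
x [ 0.0021 -0.0014 -1.    ] jaw yaw 1.6207
delta tool [0.0007 0.0004 0.0006]
tilt fix tool [ 0.     -0.0015  0.0021]
side crop origin 261 107
top crop origin 287 171
```

View pics/g5.png

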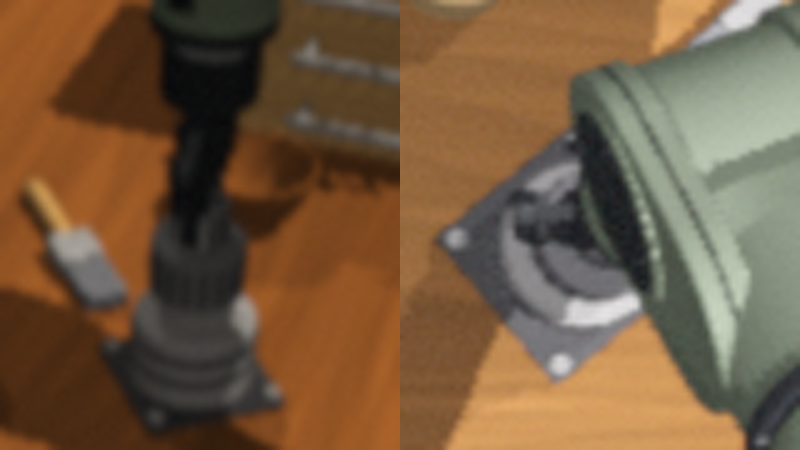

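The upward force of 20 N means I was rising too slowly at the end. I'll ease up and turn a little more, checking the force.

```bash
python3 -m creep '[[-0.001,0,0,0,0,0],[-0.0006,0,0,-0.14,0,0],[-0.0006,0,0,-0.14,0,0],[0,0,0,0,0,0],[0,0,0,0,0,0]]';  python3 st.py .5442 -.2083 .3172;  python3 -m creep '[[-0.0006,0,0,-0.14,0,0],[-0.0006,0,0,-0.14,0,0],[0,0,0,0,0,0],[0,0,0,0,0,0]]'; python3 st.py .5442 -.2083 .3175
```

```text
time: 12.75
tool_pos: [0.5446, -0.2087, 0.3172]
tcp_rot: [-1.449, 1.034, 1.447]
ft_force: [0.6, -1.0, 9.2]
grip_width: 0.504
12.75 pos [ 0.5446 -0.2087  0.3172] q [ 0.716  0.957 -0.882  1.547  0.822  1.04   1.509] F [ 0.6 -1.   9.2] w 0.504
x [ 1.4e-03 -8.0e-04 -1.0e+00] jaw yaw 1.9009
delta tool [0.     0.0002 0.0005]
tilt fix tool [-0.     -0.0012  0.0011]
time: 13.15
tool_pos: [0.5445, -0.2087, 0.3184]
tcp_rot: [-1.644, 0.856, 1.642]
ft_force: [0.6, -0.5, 9.0]
grip_width: 0.503
13.15 pos [ 0.5445 -0.2087  0.3184] q [ 0.739  0.977 -0.947  1.545  0.867  1.082  1.754] F [ 0.6 -0.5  9. ] w 0.503
x [ 1.1e-03 -6.0e-04 -1.0e+00] jaw yaw 2.1809
delta tool [0.0009 0.     0.0005]
tilt fix tool [ 0.     -0.0011  0.0005]
```

```bash
python3 -m creep '[[-0.001,0,0,0,0,0],[0,0,0,0,0,0],[0,0,0,0,0,0]]';  python3 st.py .5442 -.2083 .3172;  python3 -m creep '[[-0.001,0,0,0,0,0],[0,0,0,0,0,0],[0,0,0,0,0,0]]'; python3 st.py .5442 -.2083 .3175
```

```text
time: 13.45
tool_pos: [0.5443, -0.2084, 0.3188]
tcp_rot: [-1.643, 0.856, 1.643]
ft_force: [-0.1, -0.6, -1.6]
grip_width: 0.503
13.45 pos [ 0.5443 -0.2084  0.3188] q [ 0.739  0.976 -0.948  1.545  0.865  1.084  1.755] F [-0.1 -0.6 -1.6] w 0.503
x [-4.e-04 -1.e-04 -1.e+00] jaw yaw 2.1808
delta tool [0.0016 0.     0.0002]
tilt fix tool [ 0.      0.0002 -0.0003]
time: 13.75
tool_pos: [0.5443, -0.2083, 0.3199]
tcp_rot: [-1.643, 0.856, 1.643]
ft_force: [-0.5, -0.5, -1.6]
grip_width: 0.499
13.75 pos [ 0.5443 -0.2083  0.3199] q [ 0.739  0.975 -0.949  1.544  0.864  1.085  1.756] F [-0.5 -0.5 -1.6] w 0.499
x [-2.e-04  1.e-04 -1.e+00] jaw yaw 2.181
delta tool [0.0024 0.0001 0.    ]
tilt fix tool [-0.      0.0002 -0.0001]
```

```bash
python3 look.py g6 .544 -.208 .15
```

```text
side crop origin 261 107
top crop origin 287 171
```

View pics/g6.png

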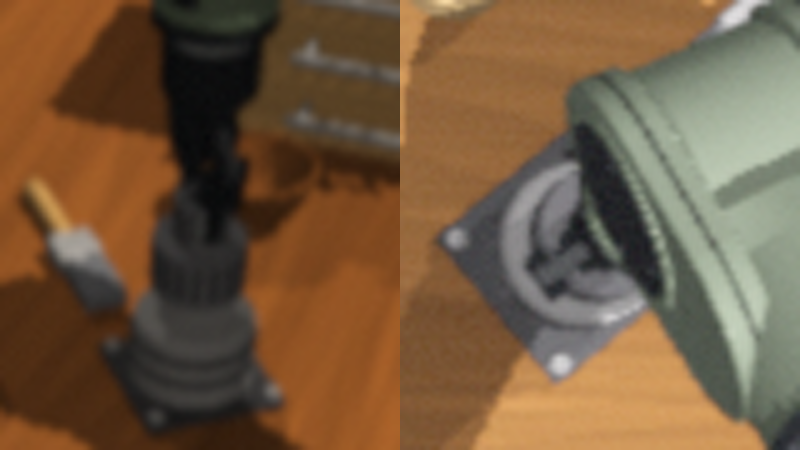

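The force now reads −1.6 N, which is just the cap's weight, so it is free. I'll lift slowly at first, then to a safe height.

```bash
python3 -m creep '[[-0.002,0,0,0,0,0],[-0.003,0,0,0,0,0],[0,0,0,0,0,0],[0,0,0,0,0,0]]';  python3 st.py .5442 -.2083 .3172;
```

```text
time: 14.25
tool_pos: [0.5444, -0.2083, 0.3251]
tcp_rot: [-1.643, 0.856, 1.643]
ft_force: [-0.1, -0.0, -2.2]
grip_width: 0.5
14.25 pos [ 0.5444 -0.2083  0.3251] q [ 0.741  0.968 -0.953  1.539  0.857  1.094  1.761] F [-0.1 -0.  -2.2] w 0.5
x [ 1.e-04 -0.e+00 -1.e+00] jaw yaw 2.1809
delta tool [0.0079 0.0001 0.0001]
tilt fix tool [-0.     -0.0001  0.0001]
```

```bash
python3 -m creep '[[-0.008,0,0,0,0,0],[-0.01,0,0,0,0,0],[-0.01,0,0,0,0,0],[-0.015,0,0,0,0,0],[-0.02,0,0,0,0,0],[-0.02,0,0,0,0,0],[-0.015,0,0,0,0,0],[0,0,0,0,0,0]]';  python3 st.py .4667 .2425 .42; python3 look.py g7 .544 -.208 .2
```

```text
time: 15.05
tool_pos: [0.5444, -0.208, 0.4255]
tcp_rot: [-1.645, 0.855, 1.64]
ft_force: [-0.7, 0.2, -2.3]
grip_width: 0.505
15.05 pos [ 0.5444 -0.208   0.4255] q [ 0.757  0.851 -1.022  1.407  0.734  1.284  1.869] F [-0.7  0.2 -2.3] w 0.505
x [ 3.e-03 -6.e-04 -1.e+00] jaw yaw 2.181
delta tool [ 0.005  -0.1944  0.4137]
tilt fix tool [-0.     -0.0022  0.0021]
side crop origin 262 96
top crop origin 290 169
```

View pics/g7.png

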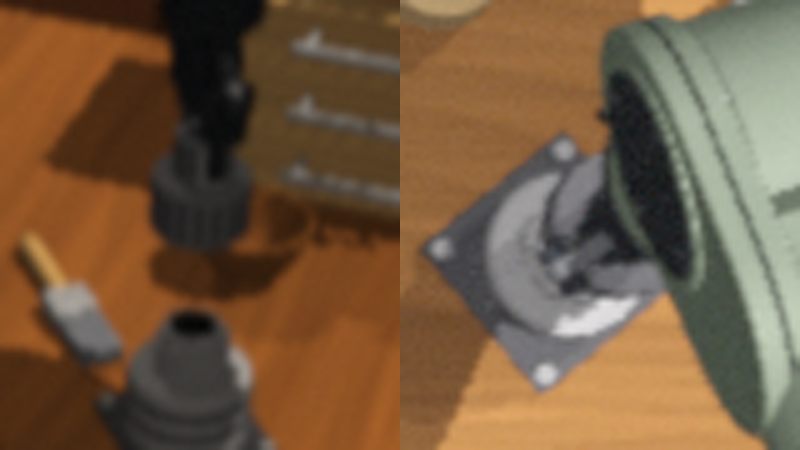

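The cap is off and held, with the skirt at (200,205) in the crop and the bare neck below it. I'll turn the wrist back to a comfortable yaw, then carry the cap over.

```bash
python3 -m creep '[[0,0,0,0.1,0,0],[0,0,0,0.14,0,0],[0,0,0,0.14,0,0],[0,0,0,0.14,0,0],[0,0,0,0.14,0,0],[0,0,0,0.14,0,0],[0,0,0,0.14,0,0],[0,0,0,0.14,0,0],[0,0,0,0.14,0,0],[0,0,0,0.14,0,0],[0,0,0,0.14,0,0],[0,0,0,0.1,0,0]]';python3 -m creep '[[0,0,0,0,0,0],[0,0,0,0,0,0]]'; python3 st.py .4667 .2425 .425
```

```text
time: 16.35
tool_pos: [0.5442, -0.2083, 0.4222]
tcp_rot: [-0.45, 1.525, 0.451]
ft_force: [0.2, 0.3, -2.4]
grip_width: 0.501
time: 16.55
tool_pos: [0.5443, -0.2083, 0.4225]
tcp_rot: [-0.457, 1.523, 0.458]
ft_force: [-0.4, 0.2, -1.2]
grip_width: 0.499
16.55 pos [ 0.5443 -0.2083  0.4225] q [ 0.6    0.75  -0.608  1.416  0.448  1.116  0.506] F [-0.4  0.2 -1.2] w 0.499
x [-8.e-04  2.e-04 -1.e+00] jaw yaw 0.5843
delta tool [-0.0023  0.4188  0.1839]
tilt fix tool [ 0.     -0.0006 -0.0007]
```

```bash
python3 -m creep '[[0,0.015,0.0066,0,0,0],[0,0.03,0.0132,0,0,0],[0,0.04,0.0176,0,0,0],[0,0.042,0.0184,0,0,0],[0,0.042,0.0184,0,0,0],[0,0.042,0.0184,0,0,0],[0,0.042,0.0184,0,0,0],[0,0.042,0.0184,0,0,0],[0,0.042,0.0184,0,0,0],[0,0.04,0.0176,0,0,0],[0,0.027,0.012,0,0,0],[0,0.015,0.0066,0,0,0]]';python3 -m creep '[[0,0,0,0,0,0],[0,0,0,0,0,0]]'; python3 st.py .4667 .2425 .26
```

```text
time: 17.75
tool_pos: [0.4673, 0.2455, 0.4228]
tcp_rot: [-0.459, 1.522, 0.461]
ft_force: [0.8, -1.4, -1.5]
grip_width: 0.5
time: 17.95
tool_pos: [0.4683, 0.2426, 0.4227]
tcp_rot: [-0.457, 1.523, 0.456]
ft_force: [0.9, -0.6, -1.8]
grip_width: 0.498
17.95 pos [0.4683 0.2426 0.4227] q [-0.239  0.654 -0.559  1.62   0.398  0.983 -0.346] F [ 0.9 -0.6 -1.8] w 0.498
x [-5.e-04 -5.e-04 -1.e+00] jaw yaw 0.583
delta tool [ 0.1627  0.0008 -0.0013]
tilt fix tool [ 0.     -0.0006  0.0002]
```

```bash
python3 -m creep '[[0.01,0,-0.001,0,0,0],[0.025,0,0,0,0,0],[0.03,0,0,0,0,0],[0.03,0,0,0,0,0],[0.02,0,0,0,0,0],[0.015,0,0,0,0,0],[0.01,0,0,0,0,0],[0,0,0,0,0,0],[0,0,0,0,0,0]]'; python3 look.py g8 .467 .243 .05; python3 st.py .4667 .2425 .24
```

```text
time: 18.85
tool_pos: [0.4675, 0.2422, 0.2833]
tcp_rot: [-0.455, 1.522, 0.455]
ft_force: [0.2, 0.3, -1.2]
grip_width: 0.498
side crop origin 239 210
top crop origin 132 197
18.95 pos [0.4675 0.2423 0.2837] q [-0.308  0.842 -0.433  1.79   0.558  0.633 -0.492] F [-0.4  0.1 -2.7] w 0.5
x [ 8.e-04  6.e-04 -1.e+00] jaw yaw 0.5809
delta tool [ 0.0437  0.0006 -0.0006]
tilt fix tool [ 0.     0.001 -0.   ]
```

View pics/g8.png

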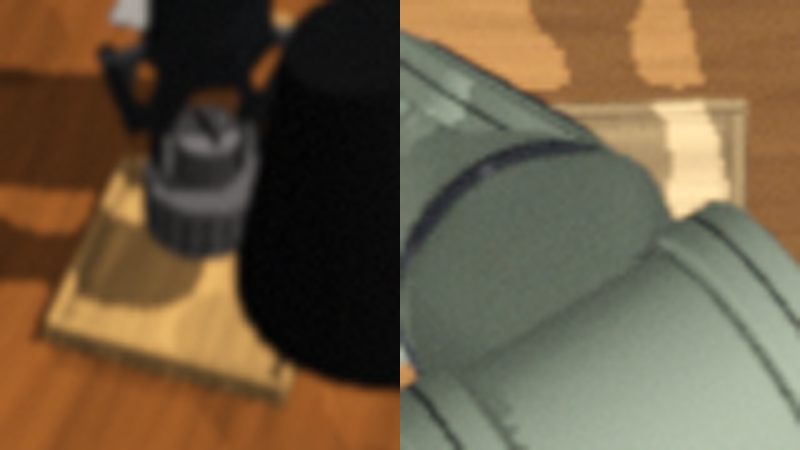

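The cap hangs over the tray, with its skirt at about (200,215) in the side crop and its shadow on the tray floor. I'll lower it to just above the floor.

```bash
python3 -m creep '[[0.015,0,0,0,0,0],[0.015,0,0,0,0,0],[0.01,0,0,0,0,0],[0.006,0,0,0,0,0],[0.002,0,0,0,0,0],[0,0,0,0,0,0],[0,0,0,0,0,0]]'; python3 st.py .4667 .2425 .229
```

```text
time: 19.65
tool_pos: [0.4675, 0.2425, 0.2355]
tcp_rot: [-0.455, 1.522, 0.455]
ft_force: [0.3, 1.0, -0.9]
grip_width: 0.503
19.65 pos [0.4675 0.2425 0.2355] q [-0.343  0.919 -0.369  1.818  0.616  0.52  -0.543] F [ 0.3  1.  -0.9] w 0.503
x [ 5.e-04  5.e-04 -1.e+00] jaw yaw 0.5809
delta tool [ 0.0065  0.0004 -0.0006]
tilt fix tool [-0.      0.0007 -0.0001]
```

```bash
python3 -m creep '[[0.001,0,0,0,0,0],[0.001,0,0,0,0,0],[0.001,0,0,0,0,0],[0.001,0,0,0,0,0],[0,0,0,0,0,0],[0,0,0,0,0,0]]'; python3 st.py .4667 .2425 .229;python3 look.py g9 .467 .243 .05;
```

```text
time: 20.25
tool_pos: [0.4674, 0.2424, 0.231]
tcp_rot: [-0.455, 1.522, 0.455]
ft_force: [0.1, -0.1, -2.3]
grip_width: 0.502
20.25 pos [0.4674 0.2424 0.231 ] q [-0.346  0.927 -0.363  1.82   0.621  0.511 -0.547] F [ 0.1 -0.1 -2.3] w 0.502
x [-0.e+00  1.e-04 -1.e+00] jaw yaw 0.581
delta tool [ 0.002   0.0004 -0.0005]
tilt fix tool [ 0.      0.     -0.0001]
side crop origin 239 210
top crop origin 132 197
```

View pics/g9.png

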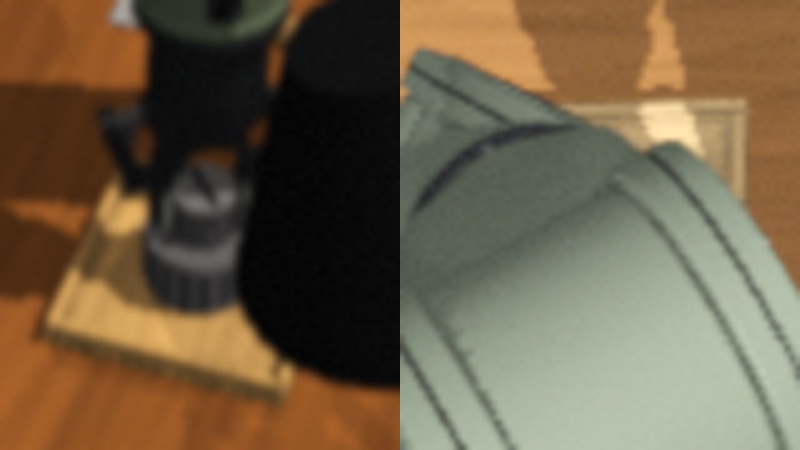

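The skirt's lower edge at (195,310) is just above the tray floor and there is no contact force yet. I'll continue in small steps.

```bash
python3 -m creep '[[0.0005,0,0,0,0,0],[0.0005,0,0,0,0,0],[0,0,0,0,0,0],[0,0,0,0,0,0]]'; python3 -m creep '[[0.0005,0,0,0,0,0],[0.0005,0,0,0,0,0],[0,0,0,0,0,0],[0,0,0,0,0,0]]'
```

```text
time: 20.75
tool_pos: [0.4675, 0.2424, 0.2304]
tcp_rot: [-0.455, 1.522, 0.455]
ft_force: [-0.4, -1.3, 7.9]
grip_width: 0.5
time: 21.15
tool_pos: [0.4675, 0.2424, 0.2302]
tcp_rot: [-0.455, 1.521, 0.455]
ft_force: [-1.7, -3.9, 27.6]
grip_width: 0.501
```

The cap touched the floor. I'll relax the press, then open.

```bash
python3 -m creep '[[-0.0011,0,0,0,0,0],[0,0,0,0,0,0],[0,0,0,0,0,0]]'; python3 -m creep '[[0,0,0,0,0,0],[0,0,0,0,0,0],[0,0,0,0,0,0],[0,0,0,0,0,0],[0,0,0,0,0,0],[0,0,0,0,0,0],[0,0,0,0,0,0]]' -1;python3 look.py g10 .467 .243 .05
```

```text
time: 21.45
tool_pos: [0.4675, 0.2424, 0.2304]
tcp_rot: [-0.455, 1.522, 0.455]
ft_force: [0.1, -1.1, 9.8]
grip_width: 0.499
time: 22.15
tool_pos: [0.4673, 0.2424, 0.2301]
tcp_rot: [-0.455, 1.523, 0.455]
ft_force: [0.6, -0.4, -0.7]
grip_width: 1.003
side crop origin 239 210
top crop origin 132 197
```

View pics/g10.png

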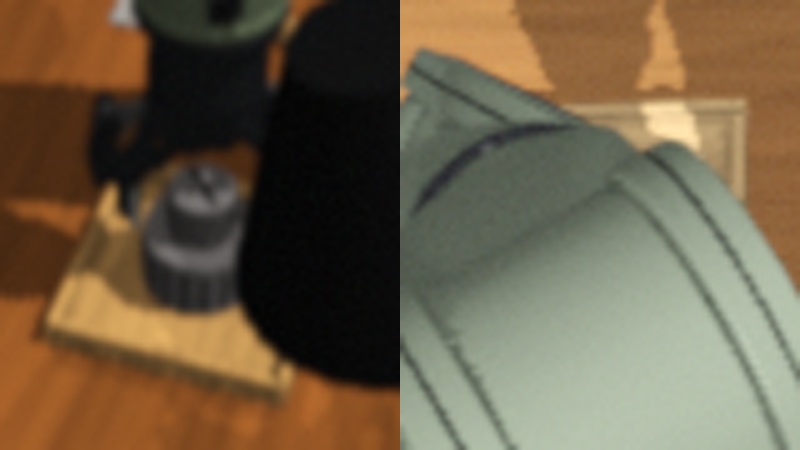

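The cap stands at (195,250) and the fingers are open and clear of it. I'll retract straight up, then swing aside so the top camera can see.

```bash
python3 -m creep '[[-0.01,0,0,0,0,0],[-0.02,0,0,0,0,0],[-0.03,0,0,0,0,0],[-0.04,0,0,0,0,0],[-0.04,0,0,0,0,0],[-0.03,0,0,0,0,0],[-0.02,0,0,0,0,0],[0,-0.03,-0.012,0,0,0],[0,-0.04,-0.016,0,0,0],[0,-0.04,-0.016,0,0,0],[0,-0.04,-0.016,0,0,0],[0,-0.04,-0.016,0,0,0]]';python3 -m creep '[[0,-0.03,-0.012,0,0,0],[0,-0.02,-0.008,0,0,0],[0,0,0,0,0,0],[0,0,0,0,0,0],[0,0,0,0,0,0]]'; python3 st.py .5 0 .42
python3 - <<'E'
from h import *
s=ctrl.get_image('side')['pixels'][:,:,::-1];t=ctrl.get_image('top')['pixels'][:,:,::-1]
cv2.imwrite('pics/fs.png',s);cv2.imwrite('pics/ft.png',t)
a=cv2.resize(s[225:305,235:315],None,fx=5,fy=5,interpolation=cv2.INTER_CUBIC)
b=cv2.resize(t[200:280,135:215],None,fx=5,fy=5,interpolation=cv2.INTER_CUBIC)
cv2.imwrite('pics/fc.png',np.hstack([a,b]))
E
```

```text
time: 23.45
tool_pos: [0.5079, 0.0401, 0.421]
tcp_rot: [-0.455, 1.522, 0.455]
ft_force: [1.2, -0.3, 0.6]
grip_width: 1.002
time: 23.95
tool_pos: [0.5186, -0.01, 0.4205]
tcp_rot: [-0.456, 1.522, 0.456]
ft_force: [0.5, 0.8, -0.5]
grip_width: 1.001
23.95 pos [ 0.5186 -0.01    0.4205] q [ 0.284  0.652 -0.602  1.654  0.429  0.971  0.114] F [ 0.5  0.8 -0.5] w 1.001
x [ 2.e-04  5.e-04 -1.e+00] jaw yaw 0.5823
delta tool [ 0.0005  0.0186 -0.01  ]
tilt fix tool [ 0.      0.0004 -0.0003]
```

View pics/fc.png

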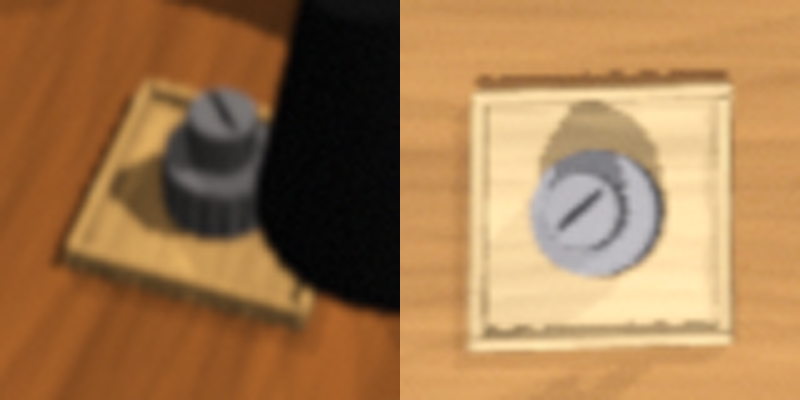

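View pics/ft.png

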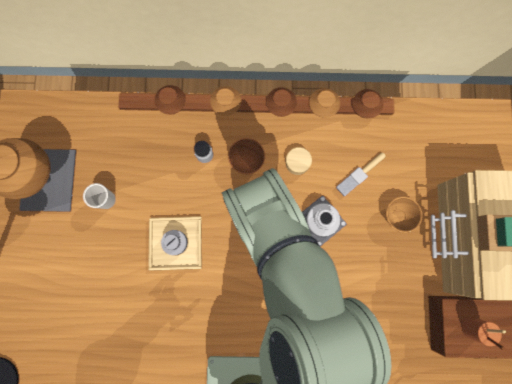

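View pics/fs.png

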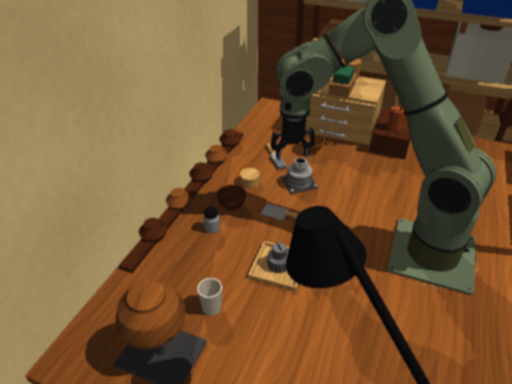

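The cap stands flat and near the middle of the tray, at (174,243) in the top view. The canister's neck is bare at (323,219) and the bystanders look unmoved. The arm touches nothing, so I'm handing the job in.

```bash
python3 -c "
from cell import ctrl
print(ctrl.job_done())"
```

```text
the job is handed in; nothing more can be done
None
```

The cap is off the canister and stands skirt down in the middle of the tray. I handed the job in at about 24 s of the 67 s allowed.

- **Unscrewing:** I turned the cap anticlockwise in two grips, about 6.4 rad in all. That was more than the quoted 5.3 rad, because I kept turning while the cap still pressed up on the gripper. Near the end I rose too slowly and the wrist force reached 20 N. I eased up until it read −1.6 N, which is the cap's own weight, and then lifted it straight off.
- **Setting down:** I lowered the cap in small steps until it touched the tray floor. My last step pressed it down with about 28 N; I backed off to about 10 N and then opened the gripper.
- **Last checks:** The final pictures show the cap flat near the tray's centre and the canister's neck bare. The cup, bowls, jar, disc and brush look unmoved. In the last top view the arm hid the spatula; the side view shows its blade where it was, with the lamp hiding part of its handle. The gripper was open and clear of everything, with wrist force near zero. No check failed.

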